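Reagents back on their own drip trays

TASK

The four vessels on the bench have been put back on each other's drip trays. Move them, upright, so that each stands flat inside the lip of its own tray: the amber bottle on green, the clear blue-capped bottle on blue, the yellow flask on yellow and the black-capped jar on black. The empty red tray is free for parking a vessel on the way and stays empty at the end; do not tip anything over or disturb the small stoppered flask behind.

Things in the scene. Friction and masses are not known exactly. Their poses are not given: they have to be found in the camera images.
- amber_bottle: amber-brown reagent bottle with a blue cap, 60 mm across and 120 mm high, about 0.18 kg; the cap is a cylinder 34 mm across from 102 to 120 mm above the foot, to be pinched from above. Origin: centre of its underside; z up along its axis; round about z. Starts within 7 mm of the centre of a wrong tray, never the red one. Belongs on the green tray.
- clear_bottle: clear, whitish reagent bottle with a blue cap and a red band on its label, 62 mm across and 140 mm high, about 0.21 kg; the cap is a cylinder 36 mm across from 119 to 140 mm above the foot, to be pinched from above. Origin: centre of its underside; z up along its axis; round about z. Starts within 7 mm of the centre of a wrong tray, never the red one. Belongs on the blue tray.
- yellow_flask: conical glass flask with yellow contents and a white stopper, 68 mm across the foot and 141 mm high, about 0.24 kg; pinch stopper and neck from above: a smooth cone to the fingers, 29 mm across at 135 mm above the foot, 38 mm at 108 mm. Origin: centre of its underside; z up along its axis; round about z. Starts within 7 mm of the centre of a wrong tray, never the red one. Belongs on the yellow tray.
- black_cap_jar: clear glass jar with a black cap, 68 mm across and 100 mm high, about 0.22 kg; the cap is a cylinder 39 mm across, from 85 to 100 mm above the foot (hold it by the fingertips), to be pinched from above. Origin: centre of its underside; z up along its axis; round about z. Starts within 7 mm of the centre of a wrong tray, never the red one. Belongs on the black tray.
- tray_green: round green plastic drip tray, 100 mm across the lip, fixed to the bench; flat floor 4 mm thick, 90 mm across inside, ringed by a slightly flared lip 3 mm thick and 10 mm high. Origin: centre of its underside, on the bench; z up. Place of the amber bottle.
- tray_blue: round blue plastic drip tray, 100 mm across the lip, fixed to the bench; flat floor 4 mm thick, 90 mm across inside, ringed by a slightly flared lip 3 mm thick and 10 mm high. Origin: centre of its underside, on the bench; z up. Place of the clear blue-capped bottle.
- tray_yellow: round yellow plastic drip tray, 100 mm across the lip, fixed to the bench; flat floor 4 mm thick, 90 mm across inside, ringed by a slightly flared lip 3 mm thick and 10 mm high. Origin: centre of its underside, on the bench; z up. Place of the yellow flask.
- tray_black: round black plastic drip tray, 100 mm across the lip, fixed to the bench; flat floor 4 mm thick, 90 mm across inside, ringed by a slightly flared lip 3 mm thick and 10 mm high. Origin: centre of its underside, on the bench; z up. Place of the black-capped jar.
- tray_red: round red plastic drip tray, 100 mm across the lip, fixed to the bench; flat floor 4 mm thick, 90 mm across inside, ringed by a slightly flared lip 3 mm thick and 10 mm high. Origin: centre of its underside, on the bench; z up. The spare place: empty at the start, and nothing belongs on it at the end.
- stoppered_flask: bystander: small empty conical flask of clear glass with a cork-coloured stopper, 64 mm across the foot, 121 mm high, standing loose behind the trays. Leave it alone. Origin: centre of its underside.
Mind the look-alikes: they are no part of the job. What is shaped like the black_cap_jar but purple or turquoise is not meant.

How it is judged:
At the end, for the whole second after the job is handed in: Each vessel stands upright (within 0.06 rad) on the floor of its own tray (foot no more than 6.5 mm above the tray's underside, whose floor is 4 mm thick), within 15 mm of the tray's centre, released and at rest; so the red tray is empty (horizontal distance between amber_bottle and tray_green below 0.015 m and z of amber_bottle in the frame of tray_green below 0.0065 m and angle between each of amber_bottle, clear_bottle, yellow_flask, black_cap_jar's own z axis and vertical below 0.06 rad and linear speed of each of amber_bottle, clear_bottle, yellow_flask, black_cap_jar below 0.02 m/s and angular speed of each of amber_bottle, clear_bottle, yellow_flask, black_cap_jar below 0.2 rad/s and horizontal distance between clear_bottle and tray_blue below 0.015 m and z of clear_bottle in the frame of tray_blue below 0.0065 m and horizontal distance between yellow_flask and tray_yellow below 0.015 m and z of yellow_flask in the frame of tray_yellow below 0.0065 m and horizontal distance between black_cap_jar and tray_black below 0.015 m and z of black_cap_jar in the frame of tray_black below 0.0065 m); the robot touches nothing.
It fails at once if the amber bottle is tipped over (more than 45 degrees from upright) (angle between amber_bottle's own z axis and vertical above 0.785 rad).
It fails at once if the clear bottle is tipped over (more than 45 degrees from upright) (angle between clear_bottle's own z axis and vertical above 0.785 rad).
It fails at once if the yellow flask is tipped over (more than 45 degrees from upright) (angle between yellow_flask's own z axis and vertical above 0.785 rad).
It fails at once if the black cap jar is tipped over (more than 45 degrees from upright) (angle between black_cap_jar's own z axis and vertical above 0.785 rad).
It fails at once if the stoppered bystander flask is shifted by more than 30 mm or knocked over (distance of stoppered_flask from where it was at the start of the episode above 0.03 m or angle between stoppered_flask's own z axis and vertical above 0.5 rad).
It also fails if it takes over 125 s, if anything falls off the work surface, if the arm or the gripper's body presses on something with over 40 N, if the wrist force passes 120 N, or if a joint passes its speed limit or range.

ROBOT

A 6-joint arm with a two-finger parallel gripper is mounted at the origin on a cart in front of the work surface, level with it; the furniture and walls round the work are solid. World frame = base frame: x ahead of the robot, y to its left, z up, the work surface at z = 0. Lengths are in m, angles in rad, forces in N, time in s.
With the tool pointing down it reaches from about 0.35 to 0.875 m from the base axis. Payload 15.5 kg.
Tool frame: the origin (TCP) lies between the finger pads; the fingertips stand 19 mm ahead of it and the grasp point (between the pads) is the TCP; z points along the fingers, y is the line along which they close (so a half turn about z gives the same grasp; the last joint's range is limited). The gripper opens to 85 mm and grips with 20 to 120 N. Pads are 22 mm wide; open, the fingers measure 114 mm over their backs; the gripper's body (76 mm by 85 mm) begins 54 mm behind the grasp point. The pads swing forward as they close: fully open they stand 13 mm farther back than shut.
Start: joints at [1.137, 0.494, 1.345, -0, 1.302, -0.096], TCP at [0.207, 0.59, 0.25] pointing down, gripper open.
Joint ranges: [-2.91, 2.91], [-0.82, 2.16], [0.22, 2.67], [-1.22, 4.37], [0.12, 2.79], [-3.08, 3.08]. Speed limits (rad/s): [1.89, 1.89, 2.57, 3.01, 3.01, 3.01].

INTERFACE

Orientations are given as a unit quaternion [x, y, z, w].
In Python, from station import arm, vision gives the robot as it stands.
- The arm moves only by the tool jog_arm, never from a script. Its argument "plan" is one flat list of numbers, 7 for each row, row after row: the opening, from 0 (shut) to 1 (fully open), then the shift along the tool's x, y, z in units of 30 mm (1.0 is 30 mm), then the turn, a rotation vector about the tool's x, y, z in units of 6 degrees (1.0 is 6 degrees). A call has 1 to 10 rows; each row is the pose to reach, as a shift and turn from the pose commanded when the call began, along the tool's axes at that moment; what a row does not reach only later rows make up. A row lasts 1/10 s, in which the tool goes at most 50 mm and 8.59 degrees, less where a joint would pass 70% of its speed; a pose out of reach is approached as far as the arm can. A call with a gripper value outside its range is refused whole. The fingers move at their own pace and stop on an object; "squeeze" is the grip in N (left out, the last holds). Time passes only in rows, so rows that repeat a pose let the fingers close. It gives the time, the measured TCP pose, the force, the opening and the grip force at its end, in the units of the state.
- arm.read_state(): the state, without advancing time (a new reading comes with each control period).
- vision.snapshot(name): name is "scene" or "top" or "wrist"; returns a dict with "image" (384x512x3 uint8, blue, green, red), "vertical_fov" (degrees; the focal length in pixels is half the picture's height over the tangent of half this angle, whatever the lens; pixels are square), "cx", "cy" (the principal point, pixels), "extrinsics" (4x4, takes a point from camera to world coordinates); the wrist camera has in their place "tool_from_camera" (4x4, takes a point from camera to tool coordinates, whose origin is the TCP and whose axes are the flange's). Camera axes: x right, y down, z forward; pixel columns grow to the right and rows downward; lengths in m; the calibration is good to about 2 mm. A picture is of the moment at which its call begins: read the wrist's pose just before it. There is no depth.
- arm.close_job(): hands the job in; it is judged then, once.
The state is a dict: "time": time; "joint_positions": joint angles; "dq": joint speeds; "tau": joint torques, N m; "ee_pos": TCP position; "orientation": TCP orientation; "force": force on the tool from outside, world axes, zero at the start; "wrist_torque": the same for the moment, N m; "gripper_width": finger opening in m; "grasp_force": force on a finger pad.
Only numpy, scipy, OpenCV 4.12 (cv2) and the standard library are available. Lean on these libraries where they do the work, as an engineer would, in place of code of your own. Each camera call takes 0.05 s, during which the arm holds its last target. There are 200 camera calls.

## Working session

There is one attempt and no reset: what is moved stays moved. The work goes in short steps, Python scripts to look and compute and a tool call to move; the robot and the scene stay as the last step left them, time stands still between calls to the robot, and variables do not carry over. Pictures are saved under pics/ and viewed, at most 14 in all, crops included, and the job is handed in when it is done.

Besides the shell and the picture viewer there is one more tool, called after "Emit:" as name(argument=value, ...), one argument or row to a line, values as JSON. jog_arm: Moves the arm, as the interface text tells. Its arguments: {"type":"object","properties":{"plan":{"type":"array","items":{"type":"number"}},"squeeze":{"type":"number"}},"required":["plan"]}

```bash
mkdir -p pics; ls
python3 - <<'E'
from station import arm, vision
import cv2
s=arm.read_state(); print(s)
for n in("scene","top"):
    d=vision.snapshot(n); cv2.imwrite(f"pics/{n}0.png",d["image"]); print(n,d["vertical_fov"],d["cx"],d["cy"],d["extrinsics"])
E
```

```text
pics
{'time': 0.0, 'joint_positions': array([ 1.13753978e+00,  4.94196813e-01,  1.34612611e+00,  5.93494193e-06,
        1.30250693e+00, -9.55179216e-02]), 'dq': array([ 0.00020189,  0.00114152, -0.00161016,  0.00064094, -0.00039189,
        0.00014392]), 'tau': array([-1.21061683e-03, -8.82142568e+01, -3.83868814e+01, -5.36223627e-05,
        9.74421564e-03, -1.74606254e-05]), 'ee_pos': array([0.20696049, 0.5893829 , 0.24969347]), 'orientation': array([ 1.68068600e-01,  9.85775108e-01, -5.96358576e-04, -1.64412848e-04]), 'force': array([ 0.36233934, -0.19874956,  0.668182  ]), 'wrist_torque': array([ 0.02697902,  0.01835595, -0.01823087]), 'grasp_force': 0.0, 'gripper_width': 0.08537305702824143}
scene 45.06845658349688 260.5062921171442 196.14237107829217 [[ 0.55990673 -0.61142257  0.55916625 -0.00528859]
 [-0.82845835 -0.4234696   0.36651092 -0.66345897]
 [ 0.01269686 -0.66845788 -0.74364162  0.78135743]
 [ 0.          0.          0.          1.        ]]
top 54.34234405198209 249.88716804671517 186.69402241698836 [[ 0.02552765 -0.99770865  0.06265605  0.48156027]
 [-0.99925506 -0.02365218  0.03049423 -0.32263827]
 [-0.0289424  -0.06338782 -0.99756921  0.98527502]
 [ 0.          0.          0.          1.        ]]
```

View pics/scene0.png

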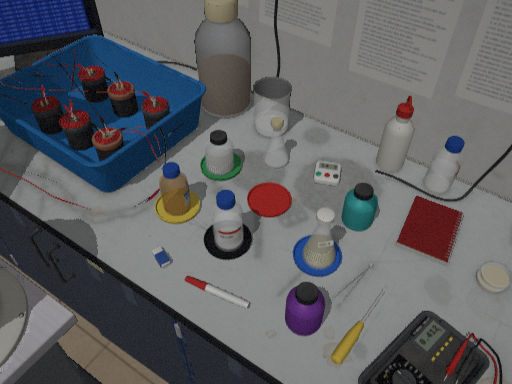

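View pics/top0.png

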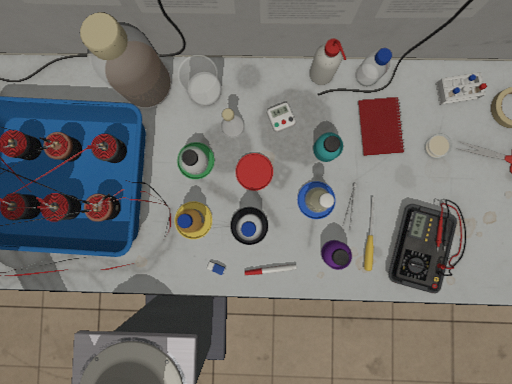

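The amber bottle is on yellow (top view about 194,219), the clear bottle on black (249,225), the yellow flask on blue (316,200) and the jar on green (195,160). Red is empty (254,171), and the bystander is at (232,125). The plan is to park amber on red, then move flask→yellow, clear→blue, jar→black and amber→green. Next I'll measure trays and caps.

```bash
cat > h.py <<'E'
import numpy as np, cv2
from station import arm, vision
def rays(d,uv,ext=None):
    f=d["image"].shape[0]/2/np.tan(np.radians(d["vertical_fov"]/2)); uv=np.atleast_2d(uv).astype(float)
    c=np.c_[(uv[:,0]-d["cx"])/f,(uv[:,1]-d["cy"])/f,np.ones(len(uv))]
    E=d["extrinsics"] if ext is None else ext
    return E[:3,3],c@E[:3,:3].T
def plane(d,uv,z,ext=None):
    o,r=rays(d,uv,ext); return (o+r*((z-o[2])/r[:,2])[:,None])[:,:2]
def mask(d,lo,hi,box):
    h=cv2.cvtColor(d["image"],cv2.COLOR_BGR2HSV); m=cv2.inRange(h,lo,hi)
    k=np.zeros_like(m); x0,y0,x1,y1=box; k[y0:y1,x0:x1]=255; return m&k
HSV={"yellow":((22,140,90),(35,255,255)),"green":((50,120,40),(85,255,255)),"blue":((105,150,60),(125,255,255)),"red":((0,170,90),(8,255,255)),"black":((0,0,0),(180,255,45))}
def big(m):
    c=cv2.findContours(m,cv2.RETR_EXTERNAL,cv2.CHAIN_APPROX_NONE)[0]
    return np.vstack([k[:,0] for k in c if len(k)>12])
E
python3 - <<'E'
from h import *
tb={"top":{"yellow":(170,198,217,243),"green":(172,137,219,183),"blue":(293,177,341,222),"red":(230,148,278,194),"black":(226,202,273,248)},
"scene":{"yellow":(150,185,207,225),"green":(195,145,248,184),"blue":(287,230,348,279),"red":(243,180,297,220),"black":(198,220,257,262)}}
cb={"top":{"amber":("blue",(172,210,196,232),.124),"clear":("blue",(238,218,260,240),.144),"jar":("black",(178,147,203,172),.104)}, "scene":{"amber":("blue",(160,158,185,182),.124),"clear":("blue",(212,185,240,210),.144),"jar":("black",(205,126,232,150),.104)}}
for n in tb:
    d=vision.snapshot(n)
    for k,b in tb[n].items():
        m=mask(d,*HSV[k],b); p=plane(d,big(m),.01).astype(np.float32)
        c,r=cv2.minEnclosingCircle(p); print(n,"tray",k,np.round(c,4),round(r,4),len(p))
    for k,(col,b,z) in cb[n].items():
        m=mask(d,*HSV[col],b); q=big(m); x,y,w,h=cv2.boundingRect(q)
        M=cv2.moments(m,True); u=(M['m10']/M['m00'],M['m01']/M['m00'])
        print(n,k,(x,y,w,h),np.round(u,1),"at mid cap",np.round(plane(d,u,z-.009)[0],4),"top",np.round(plane(d,u,z)[0],4))
    cv2.imwrite(f"pics/{n}c.png",cv2.resize(d["image"][130:255,165:345] if n=="top" else d["image"][120:285,145:355],None,fx=3.5,fy=3.5,interpolation=cv2.INTER_CUBIC))
E
```

```text
top tray yellow [ 0.4525 -0.1468] 0.0482 161
top tray green [ 0.6087 -0.1477] 0.048 164
top tray blue [ 0.5128 -0.465 ] 0.0483 169
top tray red [ 0.5828 -0.3022] 0.0485 102
top tray black [ 0.4422 -0.2929] 0.0484 102
top amber (178, 214, 14, 14) [184.5 220.6] at mid cap [ 0.4535 -0.1457] top [ 0.4538 -0.1475]
top clear (242, 222, 14, 14) [248.2 228.6] at mid cap [ 0.4399 -0.2953] top [ 0.4403 -0.2956]
top jar (190, 154, 8, 11) [193.7 160. ] at mid cap [ 0.5985 -0.1585] top [ 0.5973 -0.1602]
scene tray yellow [ 0.4483 -0.1473] 0.0504 143
scene tray green [ 0.6042 -0.1489] 0.05 126
scene tray blue [ 0.5081 -0.4654] 0.0498 176
scene tray red [ 0.579  -0.3036] 0.0505 116
scene tray black [ 0.4383 -0.294 ] 0.0501 157
scene amber (163, 162, 16, 16) [170.6 169.9] at mid cap [ 0.4512 -0.1444] top [ 0.445  -0.1515]
scene clear (216, 190, 19, 20) [225.  199.4] at mid cap [ 0.4362 -0.295 ] top [ 0.43   -0.3002]
scene jar (211, 131, 16, 14) [218.3 138. ] at mid cap [ 0.6023 -0.1491] top [ 0.5943 -0.1558]
```

View pics/topc.png

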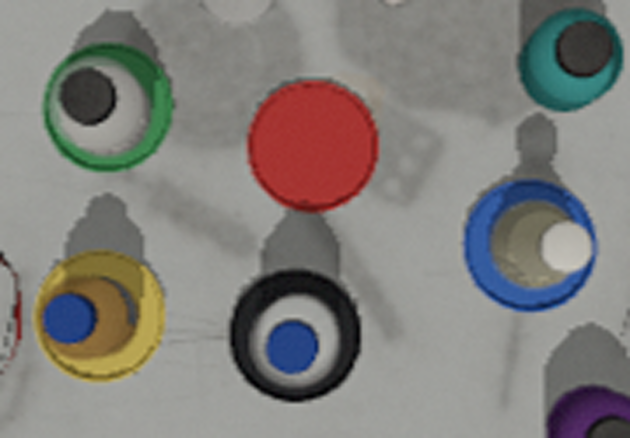

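View pics/scenec.png

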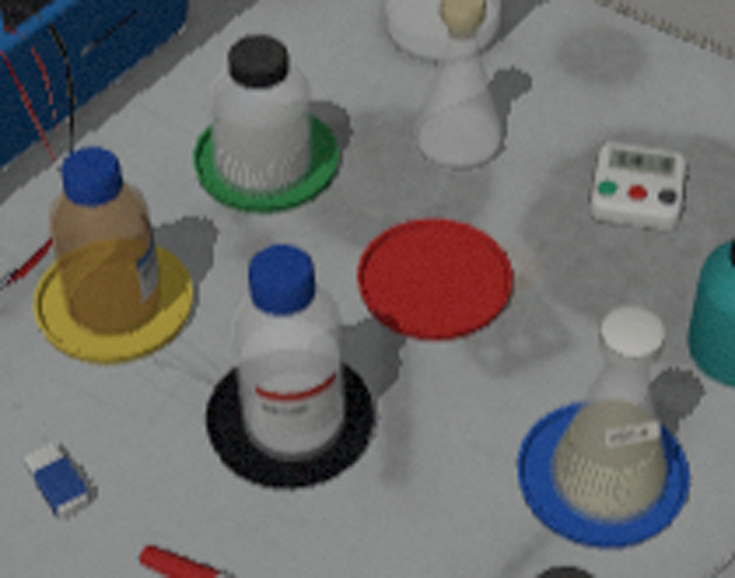

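```bash
cat >> h.py <<'E'
from scipy.spatial.transform import Rotation as R
def units(goal,start=None):
    s=arm.read_state(); p=s["ee_pos"] if start is None else np.array(start)
    return np.round(R.from_quat(s["orientation"]).inv().apply(np.array(goal)-p)/.03,2)
T={"yellow":(.4505,-.147),"green":(.6065,-.148),"blue":(.5105,-.465),"red":(.581,-.303),"black":(.440,-.2935)}
E
python3 - <<'E'
from h import *
for n,j,f in(("top",(190.1,157.4),(327,200.6)),("scene",(218.3,138),(325.6,214.3))):
    d=vision.snapshot(n); print(n,plane(d,j,.104 if n=="top" else .096),plane(d,f,.145))
u=units((.452,-.146,.25)); print(u,np.linalg.norm(u)*30/50)
E
```

```text
top [[ 0.60350641 -0.15131854]] [[ 0.50731213 -0.46998245]]
scene [[ 0.60136038 -0.14978054]] [[ 0.50335636 -0.47012313]]
[-1.583e+01 -2.043e+01  1.000e-02] 15.507114625229285
```

Emit:
jog_arm(
  plan=[1,-0.5,-0.65,0,0,0,0,1,-1.5,-1.95,0,0,0,0,1,-2.5,-3.2,0,0,0,0,1,-3.5,-4.5,0,0,0,0,1,-4.5,-5.8,0,0,0,0,1,-5.5,-7.1,0,0,0,0,1,-6.5,-8.4,0,0,0,0,1,-7.5,-9.7,0,0,0,0,1,-8.3,-10.7,0,0,0,0,1,-8.8,-11.4,0,0,0,0],
  squeeze=40,
)

```text
time: 1.3
ee_pos: [0.3434, 0.1774, 0.2505]
orientation: [0.169, 0.986, 0.0, 0.0]
force: [0.7, 0.3, 1.0]
gripper_width: 0.0855
grasp_force: 0.0
```

Emit:
jog_arm(
  plan=[1,-0.5,-0.65,0,0,0,0,1,-1.5,-1.95,0,0,0,0,1,-2.5,-3.2,0,0,0,0,1,-3.5,-4.5,0,0,0,0,1,-4.5,-5.8,0,0,0,0,1,-5.5,-7.1,0,0,0,0,1,-6.3,-8.2,0,0,0,0,1,-6.8,-8.8,0,0,0,0,1,-7.03,-9.03,0,0,0,0,1,-7.03,-9.03,0,0,0,0],
)

```text
time: 2.3
ee_pos: [0.4524, -0.1466, 0.2502]
orientation: [0.169, 0.986, 0.0, 0.0]
force: [-0.5, 0.5, 1.1]
gripper_width: 0.0851
grasp_force: 0.0
```

Run:
```python
from h import *
s=arm.read_state(); print(s["time"],s["ee_pos"],s["orientation"],s["joint_positions"],s["gripper_width"])
d=vision.snapshot("wrist"); cv2.imwrite("pics/w1.png",d["image"]); print(d["tool_from_camera"],d["vertical_fov"])
print(units((.452,-.146,.113)))
```

```text
2.3 [ 0.45235071 -0.14656351  0.25016177] [1.68725338e-01 9.85663106e-01 2.63380521e-05 3.22090761e-05] [-4.39048263e-01  2.84571402e-01  1.70141475e+00  7.42350581e-05
  1.15555843e+00 -1.67080189e+00] 0.08512831633748014
[[ 7.40116218e-04 -9.54104929e-01 -2.99471595e-01  7.57156314e-02]
 [ 9.99998315e-01  1.20916492e-03 -1.38094980e-03  1.05906902e-03]
 [ 1.67968155e-03 -2.99470068e-01  9.54104217e-01 -1.23422830e-01]
 [ 0.00000000e+00  0.00000000e+00  0.00000000e+00  1.00000000e+00]] 59.19987195385787
[-0.01 -0.01  4.57]
```

View pics/w1.png

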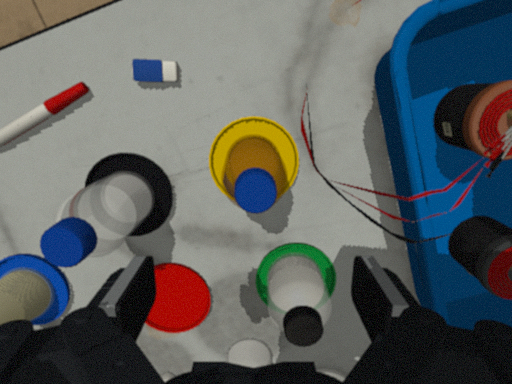

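The wrist view shows the amber cap centred at about (256,190), between the fingers. I'll check this against the ray position.

```bash
cat >> h.py <<'E'
def wrist():
    s=arm.read_state(); d=vision.snapshot("wrist"); E=np.eye(4); E[:3,:3]=R.from_quat(s["orientation"]).as_matrix(); E[:3,3]=s["ee_pos"]
    return d,E@d["tool_from_camera"]
def disc(d,E,col,box,z,rng=None):
    m=mask(d,*(rng or HSV[col]),box); p=plane(d,big(m),z,E).astype(np.float32); c,r=cv2.minEnclosingCircle(p); return np.round(c,4),round(r,4)
E
python3 - <<'E'
from h import *
d,E=wrist()
print(disc(d,E,"blue",(228,160,285,220),.124))
print("red",disc(d,E,"red",(140,255,220,340),.01),"yel",disc(d,E,"yellow",(200,110,305,210),.01))
print("green",disc(d,E,"green",(250,235,340,330),.01),"black",disc(d,E,"black",(80,145,178,240),.01))
c=disc(d,E,"blue",(228,160,285,220),.124)[0]
print(units((*c,.118)))
E
```

```text
(array([ 0.4522, -0.1445]), 0.0177)
red (array([ 0.5823, -0.3014]), 0.0502) yel (array([ 0.4534, -0.146 ]), 0.0494)
green (array([ 0.6082, -0.1465]), 0.0493) black (array([ 0.4426, -0.291 ]), 0.0495)
[-0.02  0.02  4.41]
```

Emit:
jog_arm(
  plan=[1,0,0,1,0,0,0,1,0,0,2,0,0,0,1,0,0,3,0,0,0,1,0,0,3.8,0,0,0,1,0,0,4.3,0,0,0,1,0,0,4.4,0,0,0,1,0,0,4.4,0,0,0,0.2,0,0,4.4,0,0,0,0.2,0,0,4.4,0,0,0,0.2,0,0,4.4,0,0,0],
)

```text
time: 3.4
ee_pos: [0.4524, -0.146, 0.119]
orientation: [0.168, 0.986, -0.0, 0.001]
force: [0.0, 0.1, 0.6]
gripper_width: 0.0437
grasp_force: 0.0
```

Emit:
jog_arm(
  plan=[0.2,0,0,0,0,0,0,0.2,0,0,0,0,0,0,0.2,0,0,0,0,0,0,0.2,0,0,0,0,0,0,0.2,0,0,0,0,0,0],
)

```text
time: 3.9
ee_pos: [0.4526, -0.146, 0.119]
orientation: [0.168, 0.986, -0.0, 0.001]
force: [-0.4, 3.7, 12.5]
gripper_width: 0.036
grasp_force: 36.9
```

Emit:
jog_arm(
  plan=[0.2,0,0,-0.2,0,0,0,0.2,0,0,-0.8,0,0,0,0.2,0,0,-1.5,0,0,0,0.2,0,0,-2,0,0,0,0.2,0,0,-2,0,0,0],
)

```text
time: 4.4
ee_pos: [0.4528, -0.1464, 0.1801]
orientation: [0.168, 0.986, -0.0, 0.002]
force: [-0.0, -0.6, -3.3]
gripper_width: 0.036
grasp_force: 35.5
```

Emit:
jog_arm(
  plan=[0.2,-0.3,-0.18,0,0,0,0,0.2,-0.9,-0.54,0,0,0,0,0.2,-1.7,-1.02,0,0,0,0,0.2,-2.5,-1.5,0,0,0,0,0.2,-3.4,-2.04,0,0,0,0,0.2,-4.2,-2.52,0,0,0,0,0.2,-4.9,-2.94,0,0,0,0,0.2,-5.5,-3.3,0,0,0,0,0.2,-5.8,-3.48,0,0,0,0,0.2,-5.8,-3.48,0,0,0,0],
)

```text
time: 5.4
ee_pos: [0.5819, -0.3031, 0.177]
orientation: [0.168, 0.986, 0.0, -0.0]
force: [-0.4, 0.1, -2.5]
gripper_width: 0.0359
grasp_force: 35.4
```

```bash
sed -i 's/^T=.*/T={"yellow":(.4515,-.1465),"green":(.607,-.1475),"blue":(.512,-.464),"red":(.582,-.3022),"black":(.4415,-.2925)}/' h.py
python3 - <<'E'
from h import *
print(arm.read_state()["force"],arm.read_state()["orientation"],units((*T["red"],.1195)))
d=vision.snapshot("scene"); cv2.imwrite("pics/s2.png",d["image"][80:300,120:400])
E
```

```text
[-0.44442273  0.14823272 -2.54370405] [ 1.68442392e-01  9.85711401e-01  1.25897789e-04 -4.21391000e-04] [0.   0.03 1.92]
```

View pics/s2.png

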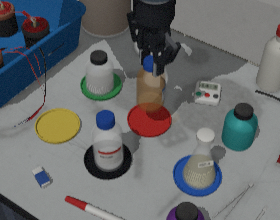

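The amber bottle hangs upright over the red tray. Next I lower it, release and retreat.

Emit:
jog_arm(
  plan=[0.2,0,0.03,0.6,0,0,0,0.2,0,0.03,1.2,0,0,0,0.2,0,0.03,1.6,0,0,0,0.2,0,0.03,1.8,0,0,0,0.2,0,0.03,1.9,0,0,0,0.2,0,0.03,1.92,0,0,0,0.2,0,0.03,1.92,0,0,0,0.45,0,0.03,1.9,0,0,0,0.7,0,0.03,1.9,0,0,0,1,0,0.03,1.9,0,0,0],
)

```text
time: 6.45
ee_pos: [0.5822, -0.3014, 0.1217]
orientation: [0.168, 0.986, -0.0, 0.0]
force: [0.5, 0.3, -0.4]
gripper_width: 0.0661
grasp_force: 0.0
```

Emit:
jog_arm(
  plan=[1,0,0,0,0,0,0,1,0,0,0,0,0,0,1,0,0,0,0,0,0,1,0,0,-0.5,0,0,0,1,0,0,-1.3,0,0,0,1,0,0,-2.5,0,0,0,1,0,0,-3.6,0,0,0,1,0,0,-4.4,0,0,0,1,0,0,-4.4,0,0,0],
)

```text
time: 7.35
ee_pos: [0.5833, -0.3021, 0.2584]
orientation: [0.168, 0.986, -0.001, 0.003]
force: [0.3, -0.2, -0.4]
gripper_width: 0.0854
grasp_force: 0.0
```

Run:
```python
from h import *
print(units((.505,-.470,.25)))
```

```text
[ 0.61 -6.14  0.28]
```

Emit:
jog_arm(
  plan=[1,0.1,-1,0.05,0,0,0,1,0.2,-2.3,0.1,0,0,0,1,0.35,-3.6,0.15,0,0,0,1,0.5,-4.9,0.2,0,0,0,1,0.6,-5.8,0.25,0,0,0,1,0.61,-6.14,0.28,0,0,0,1,0.61,-6.14,0.28,0,0,0,1,0.61,-6.14,0.28,0,0,0],
)

```text
time: 8.15
ee_pos: [0.504, -0.4681, 0.2449]
orientation: [0.168, 0.986, 0.0, -0.0]
force: [0.1, -0.3, -0.2]
gripper_width: 0.0853
grasp_force: 0.0
```

Run:
```python
from h import *
d,E=wrist(); cv2.imwrite("pics/w2.png",d["image"])
print("blue",disc(d,E,"blue",(195,90,320,225),.01))
m=mask(d,(0,0,190),(180,60,255),(215,160,300,240))
try:
    p=big(m); print(cv2.boundingRect(p), disc(d,E,"",(215,160,300,240),.145,((0,0,190),(180,60,255))))
except Exception as e: print(e)
print(arm.read_state()["ee_pos"],units((.505,-.47,.126)))
```

```text
blue (array([ 0.5133, -0.4648]), 0.049)
(236, 187, 30, 17) (array([ 0.497 , -0.4668]), 0.0102)
[ 0.50423869 -0.46777363  0.24500387] [-0.05 -0.06  3.97]
```

View pics/w2.png

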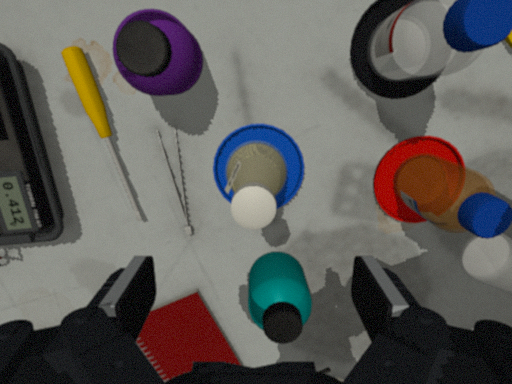

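Run:
```python
from h import *
d,E=wrist()
c=plane(d,(254,207),.145,E)[0]; print(c,"amber",plane(d,(486,216),.124,E)[0])
print(units((*c,.124)))
```

```text
[ 0.50776228 -0.46757886] amber [ 0.58075868 -0.30323269]
[-0.11  0.04  4.04]
```

The stopper is at (254,207), so the flask is near (.507,-.468). Amber stands at the centre of the red tray.

Emit:
jog_arm(
  plan=[1,-0.1,0,1,0,0,0,1,-0.1,0,2,0,0,0,1,-0.1,0,3,0,0,0,1,-0.1,0,3.7,0,0,0,1,-0.1,0,4,0,0,0,1,-0.1,0,4,0,0,0,1,-0.1,0,4,0,0,0,0.2,-0.1,0,4,0,0,0,0.2,-0.1,0,4,0,0,0,0.2,-0.1,0,4,0,0,0],
  squeeze=50,
)

```text
time: 9.25
ee_pos: [0.5067, -0.4702, 0.1256]
orientation: [0.168, 0.986, -0.0, 0.0]
force: [0.5, 0.3, 0.2]
gripper_width: 0.0438
grasp_force: 0.0
```

Emit:
jog_arm(
  plan=[0.2,0,0,0,0,0,0,0.2,0,0,0,0,0,0,0.2,0,0,0,0,0,0,0.2,0,0,0,0,0,0,0.2,0,0,0,0,0,0],
)

```text
time: 9.75
ee_pos: [0.5067, -0.4703, 0.1258]
orientation: [0.168, 0.986, -0.0, 0.001]
force: [-1.1, 1.2, 9.1]
gripper_width: 0.0348
grasp_force: 49.2
```

Emit:
jog_arm(
  plan=[0.2,0,0,-0.1,0,0,0,0.2,0,0,-0.3,0,0,0,0.2,0,0,-0.5,0,0,0,0.2,0,0,-0.5,0,0,0,0.2,0,0,-0.5,0,0,0],
)

```text
time: 10.25
ee_pos: [0.5065, -0.4701, 0.1401]
orientation: [0.168, 0.986, -0.0, 0.0]
force: [-0.1, -0.3, -2.9]
gripper_width: 0.0348
grasp_force: 49.2
```

Run:
```python
from h import *
d=vision.snapshot("scene"); cv2.imwrite("pics/s3.png",cv2.resize(d["image"][130:290,230:400],None,fx=3,fy=3))
s=arm.read_state(); print(s["force"],s["wrist_torque"],s["ee_pos"])
```

```text
[ 0.26883724  0.74537168 -2.36053839] [-0.00196493  0.01626574  0.02381728] [ 0.50638464 -0.46994899  0.13978687]
```

View pics/s3.png

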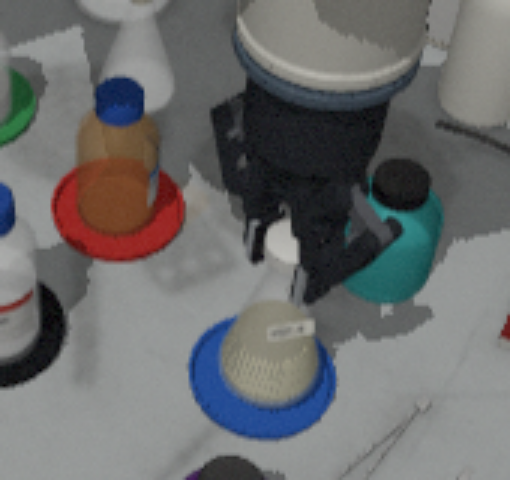

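Emit:
jog_arm(
  plan=[0.2,0,0,-0.3,0,0,0,0.2,0,0,-1,0,0,0,0.2,0,0,-1.9,0,0,0,0.2,0,0,-2.9,0,0,0,0.2,0,0,-3.9,0,0,0,0.2,0,0,-4.8,0,0,0,0.2,0,0,-5.4,0,0,0,0.2,0,0,-5.7,0,0,0,0.2,0,0,-5.7,0,0,0],
)

```text
time: 11.2
ee_pos: [0.5067, -0.4703, 0.3121]
orientation: [0.168, 0.986, -0.001, 0.001]
force: [0.4, 0.2, -2.6]
gripper_width: 0.0343
grasp_force: 49.4
```

Emit:
jog_arm(
  plan=[0.2,0.15,0.27,0,0,0,0,0.2,0.45,0.81,0,0,0,0,0.2,0.9,1.62,0,0,0,0,0.2,1.4,2.52,0,0,0,0,0.2,1.9,3.42,0,0,0,0,0.2,2.4,4.32,0,0,0,0,0.2,2.9,5.22,0,0,0,0,0.2,3.4,6.12,0,0,0,0,0.2,3.9,7.02,0,0,0,0,0.2,4.3,7.74,0,0,0,0],
)

```text
time: 12.2
ee_pos: [0.4603, -0.2057, 0.3097]
orientation: [0.168, 0.986, 0.001, -0.001]
force: [0.4, 0.5, -3.3]
gripper_width: 0.0345
grasp_force: 49.5
```

Emit:
jog_arm(
  plan=[0.2,0.4,0.72,0,0,0,0,0.2,0.7,1.26,0,0,0,0,0.2,0.9,1.62,0,0,0,0,0.2,1,1.8,0,0,0,0,0.2,1,1.8,0,0,0,0,0.2,1,1.8,0,0,0,0],
)

```text
time: 12.8
ee_pos: [0.4514, -0.1478, 0.3107]
orientation: [0.168, 0.986, -0.0, 0.0]
force: [0.3, 0.3, -2.4]
gripper_width: 0.0341
grasp_force: 49.5
```

Run:
```python
from h import *
s=arm.read_state(); print(s["ee_pos"],s["force"],s["gripper_width"],units((*T["yellow"],.1258)))
```

```text
[ 0.45142803 -0.1477657   0.31074271] [ 0.30560612  0.27590871 -2.44228274] 0.03411572292545269 [0.01 0.04 6.16]
```

Emit:
jog_arm(
  plan=[0.2,0,0.04,0.6,0,0,0,0.2,0,0.04,1.6,0,0,0,0.2,0,0.04,2.6,0,0,0,0.2,0,0.04,3.6,0,0,0,0.2,0,0.04,4.5,0,0,0,0.2,0,0.04,5.2,0,0,0,0.2,0,0.04,5.6,0,0,0,0.2,0,0.04,5.85,0,0,0,0.2,0,0.04,6,0,0,0,0.2,0,0.04,6,0,0,0],
)

```text
time: 13.8
ee_pos: [0.4518, -0.1465, 0.1307]
orientation: [0.168, 0.986, -0.0, -0.0]
force: [-0.2, 0.6, -1.9]
gripper_width: 0.0342
grasp_force: 49.5
```

Emit:
jog_arm(
  plan=[0.2,0,0,0.04,0,0,0,0.2,0,0,0.08,0,0,0,0.2,0,0,0.08,0,0,0],
)

```text
time: 14.1
ee_pos: [0.4518, -0.1462, 0.1287]
orientation: [0.168, 0.986, -0.0, 0.0]
force: [-1.1, -0.4, -2.4]
gripper_width: 0.0345
grasp_force: 49.5
```

Still hanging, so I go a little further until contact.

Emit:
jog_arm(
  plan=[0.2,0,0,0.04,0,0,0,0.2,0,0,0.08,0,0,0,0.2,0,0,0.08,0,0,0],
)

```text
time: 14.4
ee_pos: [0.4516, -0.1461, 0.126]
orientation: [0.168, 0.986, 0.0, -0.0]
force: [-0.6, -0.2, -2.5]
gripper_width: 0.0346
grasp_force: 49.5
```

Emit:
jog_arm(
  plan=[0.45,0,0,0,0,0,0,0.7,0,0,0,0,0,0,1,0,0,0,0,0,0,1,0,0,0,0,0,0,1,0,0,-0.5,0,0,0,1,0,0,-1.3,0,0,0,1,0,0,-2.3,0,0,0,1,0,0,-3.4,0,0,0,1,0,0,-4.2,0,0,0,1,0,0,-4.2,0,0,0],
)

```text
time: 15.4
ee_pos: [0.453, -0.1467, 0.2551]
orientation: [0.168, 0.986, -0.001, 0.003]
force: [0.4, 0.6, -1.2]
gripper_width: 0.085
grasp_force: 0.0
```

Run:
```python
from h import *
print(arm.read_state()["ee_pos"],units((.438,-.295,.25)))
d=vision.snapshot("scene"); cv2.imwrite("pics/s4.png",d["image"][80:300,120:400])
```

```text
[ 0.45299218 -0.14673673  0.25505827] [-1.17 -4.83  0.18]
```

View pics/s4.png

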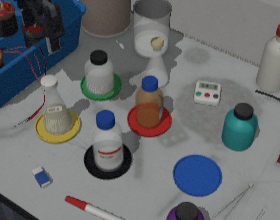

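The flask stands upright on yellow and blue is free. The clear bottle is next.

Emit:
jog_arm(
  plan=[1,-0.2,-0.8,0,0,0,0,1,-0.5,-2.1,0,0,0,0,1,-0.8,-3.3,0,0,0,0,1,-1.05,-4.4,0,0,0,0,1,-1.17,-4.83,0.1,0,0,0,1,-1.17,-4.83,0.18,0,0,0,1,-1.17,-4.83,0.18,0,0,0,1,-1.17,-4.83,0.18,0,0,0],
)

```text
time: 16.25
ee_pos: [0.4367, -0.2932, 0.2463]
orientation: [0.168, 0.986, 0.0, -0.0]
force: [0.1, 0.1, 0.1]
gripper_width: 0.0853
grasp_force: 0.0
```

Run:
```python
from h import *
d,E=wrist(); c,r=disc(d,E,"blue",(215,155,300,250),.144); print(c,r,arm.read_state()["ee_pos"],units((*c,.138)))
```

```text
[ 0.4379 -0.2936] 0.0189 [ 0.43684589 -0.29335274  0.24653355] [-0.04  0.    3.62]
```

Emit:
jog_arm(
  plan=[1,-0.04,0,0.8,0,0,0,1,-0.04,0,1.8,0,0,0,1,-0.04,0,2.7,0,0,0,1,-0.04,0,3.3,0,0,0,1,-0.04,0,3.6,0,0,0,1,-0.04,0,3.6,0,0,0,1,-0.04,0,3.6,0,0,0,0.2,-0.04,0,3.6,0,0,0,0.2,-0.04,0,3.6,0,0,0,0.2,-0.04,0,3.6,0,0,0],
  squeeze=45,
)

```text
time: 17.3
ee_pos: [0.4381, -0.2951, 0.1392]
orientation: [0.168, 0.986, -0.0, 0.0]
force: [0.5, 1.8, 1.4]
gripper_width: 0.0438
grasp_force: 0.0
```

Emit:
jog_arm(
  plan=[0.2,0,0,0,0,0,0,0.2,0,0,0,0,0,0,0.2,0,0,0,0,0,0,0.2,0,0,0,0,0,0,0.2,0,0,0,0,0,0],
)

```text
time: 17.8
ee_pos: [0.4382, -0.295, 0.1393]
orientation: [0.168, 0.986, -0.0, 0.0]
force: [-0.2, 2.2, 8.2]
gripper_width: 0.0342
grasp_force: 44.7
```

Emit:
jog_arm(
  plan=[0.2,0,0,-0.2,0,0,0,0.2,0,0,-0.8,0,0,0,0.2,0,0,-1.5,0,0,0,0.2,0,0,-2,0,0,0,0.2,0,0,-2,0,0,0],
)

```text
time: 18.3
ee_pos: [0.4386, -0.2955, 0.2006]
orientation: [0.168, 0.986, -0.001, 0.001]
force: [0.4, -0.2, -2.3]
gripper_width: 0.0345
grasp_force: 45.3
```

Run:
```python
from h import *
s=arm.read_state(); print(s["ee_pos"],s["wrist_torque"],units((.5125,-.4645,s["ee_pos"][2])))
```

```text
[ 0.43857973 -0.2955005   0.20057146] [ 0.02203701 -0.01170383  0.01076889] [-4.19 -4.5   0.02]
```

Emit:
jog_arm(
  plan=[0.2,-0.2,-0.21,0,0,0,0,0.2,-0.6,-0.64,0,0,0,0,0.2,-1.2,-1.29,0,0,0,0,0.2,-1.9,-2.04,0,0,0,0,0.2,-2.6,-2.79,0,0,0,0,0.2,-3.2,-3.44,0,0,0,0,0.2,-3.7,-3.97,0,0,0,0,0.2,-4.05,-4.35,0,0,0,0,0.2,-4.19,-4.5,0,0,0,0,0.2,-4.19,-4.5,0,0,0,0],
)

```text
time: 19.3
ee_pos: [0.5116, -0.4643, 0.1974]
orientation: [0.168, 0.986, 0.0, -0.001]
force: [-0.1, 0.6, -2.1]
gripper_width: 0.0344
grasp_force: 44.7
```

Run:
```python
from h import *
print(units((.5125,-.4645,.1395)))
d=vision.snapshot("scene"); cv2.imwrite("pics/s5.png",d["image"][80:300,120:400])
```

```text
[-0.03  0.    1.93]
```

View pics/s5.png

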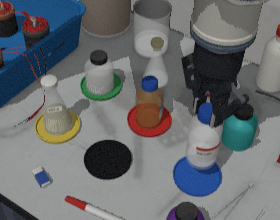

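The clear bottle hangs upright over blue, so I set it down.

Emit:
jog_arm(
  plan=[0.2,-0.03,0,0.6,0,0,0,0.2,-0.03,0,1.2,0,0,0,0.2,-0.03,0,1.6,0,0,0,0.2,-0.03,0,1.8,0,0,0,0.2,-0.03,0,1.9,0,0,0,0.2,-0.03,0,1.93,0,0,0,0.2,-0.03,0,1.93,0,0,0,0.45,-0.03,0,1.91,0,0,0,0.7,-0.03,0,1.91,0,0,0,1,-0.03,0,1.91,0,0,0],
)

```text
time: 20.35
ee_pos: [0.5128, -0.4644, 0.1419]
orientation: [0.168, 0.986, -0.0, 0.0]
force: [-0.2, -0.6, -0.8]
gripper_width: 0.0663
grasp_force: 0.0
```

Emit:
jog_arm(
  plan=[1,0,0,0,0,0,0,1,0,0,0,0,0,0,1,0,0,0,0,0,0,1,0,0,-0.5,0,0,0,1,0,0,-1.3,0,0,0,1,0,0,-2.5,0,0,0,1,0,0,-3.4,0,0,0,1,0,0,-3.8,0,0,0,1,0,0,-3.8,0,0,0],
)

```text
time: 21.25
ee_pos: [0.5132, -0.4648, 0.2578]
orientation: [0.168, 0.986, -0.001, 0.001]
force: [-0.3, -0.4, -0.3]
gripper_width: 0.0853
grasp_force: 0.0
```

Run:
```python
from h import *
print(arm.read_state()["ee_pos"],units((.6025,-.150,.25)))
```

```text
[ 0.51316781 -0.46475886  0.2577953 ] [ 0.67 10.89  0.24]
```

Emit:
jog_arm(
  plan=[1,0.04,0.6,0,0,0,0,1,0.1,1.8,0,0,0,0,1,0.2,3.2,0,0,0,0,1,0.3,4.6,0,0,0,0,1,0.4,6,0,0,0,0,1,0.45,7.4,0,0,0,0,1,0.5,8.8,0,0,0,0,1,0.6,10,0.1,0,0,0,1,0.67,10.7,0.2,0,0,0,1,0.67,10.89,0.24,0,0,0],
)

```text
time: 22.25
ee_pos: [0.6013, -0.1459, 0.2465]
orientation: [0.167, 0.986, 0.001, -0.002]
force: [-0.2, -0.7, -0.2]
gripper_width: 0.0856
grasp_force: 0.0
```

Emit:
jog_arm(
  plan=[1,0,0,0,0,0,0,1,0,0,0,0,0,0],
)

```text
time: 22.45
ee_pos: [0.6015, -0.1498, 0.2477]
orientation: [0.168, 0.986, -0.0, -0.0]
force: [0.5, 0.1, -0.7]
gripper_width: 0.0851
grasp_force: 0.0
```

Run:
```python
from h import *
d,E=wrist(); cv2.imwrite("pics/w3.png",d["image"])
c,r=disc(d,E,"black",(225,140,290,215),.104,((0,0,0),(180,255,70))); print(c,r,arm.read_state()["ee_pos"],units((*c,.106)))
```

```text
[ 0.6047 -0.1482] 0.02 [ 0.60156321 -0.15018248  0.24785896] [-0.08  0.1   4.73]
```

View pics/w3.png

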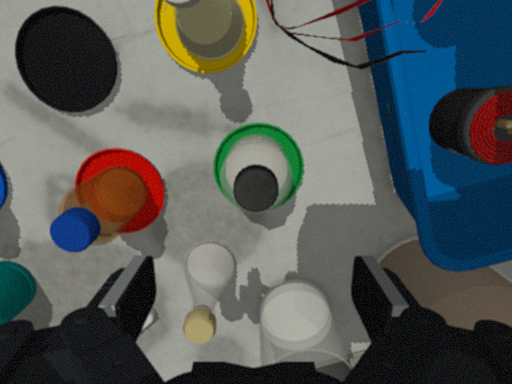

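The jar cap is at (256,188), with the bystander and beaker clear of the fingers.

Emit:
jog_arm(
  plan=[1,-0.06,0.05,1,0,0,0,1,-0.06,0.05,2,0,0,0,1,-0.06,0.05,3,0,0,0,1,-0.06,0.05,4,0,0,0,1,-0.06,0.05,4.5,0,0,0,1,-0.06,0.05,4.63,0,0,0,1,-0.06,0.05,4.63,0,0,0,0.25,-0.06,0.05,4.63,0,0,0,0.25,-0.06,0.05,4.63,0,0,0,0.25,-0.06,0.05,4.63,0,0,0],
  squeeze=45,
)

```text
time: 23.5
ee_pos: [0.6045, -0.1487, 0.1101]
orientation: [0.168, 0.986, -0.0, 0.001]
force: [0.9, 0.2, 0.4]
gripper_width: 0.0436
grasp_force: 0.0
```

Emit:
jog_arm(
  plan=[0.25,0,0,0,0,0,0,0.25,0,0,0,0,0,0,0.25,0,0,0,0,0,0,0.25,0,0,0,0,0,0,0.25,0,0,0,0,0,0],
)

```text
time: 24.0
ee_pos: [0.6046, -0.1487, 0.1103]
orientation: [0.168, 0.986, -0.0, 0.001]
force: [-1.0, 0.1, 9.2]
gripper_width: 0.0369
grasp_force: 44.1
```

Emit:
jog_arm(
  plan=[0.25,0,0,-0.1,0,0,0,0.25,0,0,-0.3,0,0,0,0.25,0,0,-0.5,0,0,0,0.25,0,0,-0.5,0,0,0,0.25,0,0,-0.5,0,0,0],
)

```text
time: 24.5
ee_pos: [0.6042, -0.1485, 0.1245]
orientation: [0.168, 0.986, -0.0, 0.0]
force: [0.6, 0.3, -3.5]
gripper_width: 0.0371
grasp_force: 45.3
```

Run:
```python
from h import *
s=arm.read_state(); print(s["ee_pos"],s["wrist_torque"],s["force"],s["orientation"],units((*T["black"],s["ee_pos"][2])))
d=vision.snapshot("scene"); cv2.imwrite("pics/s6.png",cv2.resize(d["image"][80:240,140:320],None,fx=3,fy=3))
```

```text
[ 0.60419715 -0.14848826  0.12449946] [-0.02082684  0.02254504  0.01728244] [ 0.55770967  0.28422414 -3.5168022 ] [ 1.68068167e-01  9.85775357e-01 -2.24529158e-05  1.87819060e-04] [ 3.53 -6.33 -0.  ]
```

View pics/s6.png

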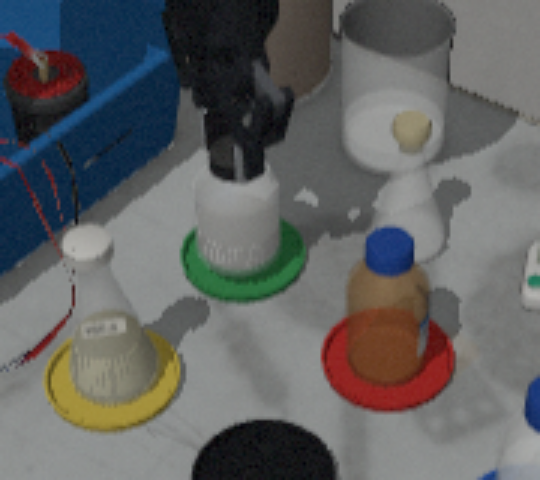

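Emit:
jog_arm(
  plan=[0.25,0,0,-0.3,0,0,0,0.25,0,0,-1,0,0,0,0.25,0,0,-1.6,0,0,0,0.25,0.3,-0.54,-1.8,0,0,0,0.25,0.7,-1.26,-1.8,0,0,0,0.25,1.2,-2.15,-1.8,0,0,0,0.25,1.7,-3.05,-1.8,0,0,0,0.25,2.2,-3.95,-1.8,0,0,0,0.25,2.7,-4.84,-1.8,0,0,0,0.25,3.1,-5.56,-1.8,0,0,0],
)

```text
time: 25.55
ee_pos: [0.4591, -0.2761, 0.1784]
orientation: [0.168, 0.986, -0.0, -0.0]
force: [0.0, -0.4, -2.7]
gripper_width: 0.037
grasp_force: 45.6
```

Emit:
jog_arm(
  plan=[0.25,0.3,-0.54,0,0,0,0,0.25,0.43,-0.77,0,0,0,0,0.25,0.43,-0.77,0,0,0,0,0.25,0.43,-0.77,0,0,0,0],
)

```text
time: 25.95
ee_pos: [0.4415, -0.2923, 0.1784]
orientation: [0.168, 0.986, 0.0, 0.0]
force: [0.5, 0.1, -3.0]
gripper_width: 0.0371
grasp_force: 45.6
```

Run:
```python
from h import *
print(arm.read_state()["ee_pos"],units((*T["black"],.1105)))
```

```text
[ 0.44150911 -0.29231668  0.1783505 ] [-0.   -0.01  2.26]
```

Emit:
jog_arm(
  plan=[0.25,0,0,0.6,0,0,0,0.25,0,0,1.3,0,0,0,0.25,0,0,1.8,0,0,0,0.25,0,0,2.1,0,0,0,0.25,0,0,2.22,0,0,0,0.25,0,0,2.26,0,0,0,0.25,0,0,2.26,0,0,0,0.45,0,0,2.24,0,0,0,0.7,0,0,2.24,0,0,0,1,0,0,2.24,0,0,0],
)

```text
time: 26.95
ee_pos: [0.4415, -0.2928, 0.1116]
orientation: [0.168, 0.986, -0.0, 0.0]
force: [0.3, -0.4, 0.9]
gripper_width: 0.0662
grasp_force: 0.0
```

Emit:
jog_arm(
  plan=[1,0,0,0,0,0,0,1,0,0,0,0,0,0,1,0,0,0,0,0,0,1,0,0,-0.5,0,0,0,1,0,0,-1.3,0,0,0,1,0,0,-2.5,0,0,0,1,0,0,-3.6,0,0,0,1,0,0,-4.5,0,0,0,1,0,0,-4.5,0,0,0],
)

```text
time: 27.85
ee_pos: [0.4425, -0.2936, 0.2495]
orientation: [0.168, 0.986, -0.001, 0.003]
force: [-0.4, 0.4, -0.7]
gripper_width: 0.0853
grasp_force: 0.0
```

Run:
```python
from h import *
print(arm.read_state()["ee_pos"],units((.5815,-.3025,.25)))
```

```text
[ 0.44252095 -0.2935796   0.24953174] [-4.47  1.25  0.01]
```

Emit:
jog_arm(
  plan=[1,-0.6,0.2,0,0,0,0,1,-1.8,0.5,0,0,0,0,1,-3,0.85,0,0,0,0,1,-4,1.1,0,0,0,0,1,-4.45,1.25,0,0,0,0,1,-4.45,1.25,0,0,0,0,1,-4.45,1.25,0,0,0,0],
)

```text
time: 28.55
ee_pos: [0.579, -0.3011, 0.2451]
orientation: [0.168, 0.986, 0.0, -0.001]
force: [0.5, -0.2, -0.5]
gripper_width: 0.0855
grasp_force: 0.0
```

Run:
```python
from h import *
d,E=wrist(); c,r=disc(d,E,"blue",(215,150,300,235),.124); print(c,r,arm.read_state()["ee_pos"],units((*c,.118)))
```

```text
[ 0.5831 -0.2983] 0.0179 [ 0.57867055 -0.30126214  0.24548456] [-0.11  0.14  4.25]
```

Emit:
jog_arm(
  plan=[1,-0.1,0.08,1,0,0,0,1,-0.1,0.08,2,0,0,0,1,-0.1,0.08,3,0,0,0,1,-0.1,0.08,3.8,0,0,0,1,-0.1,0.08,4.2,0,0,0,1,-0.1,0.08,4.25,0,0,0,1,-0.1,0.08,4.25,0,0,0,0.2,-0.1,0.08,4.25,0,0,0,0.2,-0.1,0.08,4.25,0,0,0,0.2,-0.1,0.08,4.25,0,0,0],
  squeeze=40,
)

```text
time: 29.6
ee_pos: [0.5836, -0.3003, 0.1194]
orientation: [0.168, 0.986, -0.0, 0.001]
force: [0.3, -0.6, 0.2]
gripper_width: 0.0443
grasp_force: 0.0
```

Emit:
jog_arm(
  plan=[0.2,0,0,0,0,0,0,0.2,0,0,0,0,0,0,0.2,0,0,0,0,0,0,0.2,0,0,0,0,0,0,0.2,0,0,0,0,0,0],
)

```text
time: 30.1
ee_pos: [0.5839, -0.3001, 0.1195]
orientation: [0.168, 0.986, -0.0, 0.001]
force: [-0.1, 3.1, 8.2]
gripper_width: 0.0353
grasp_force: 36.6
```

Emit:
jog_arm(
  plan=[0.2,0,0,-0.2,0,0,0,0.2,0,0,-0.8,0,0,0,0.2,0,0,-1.5,0,0,0,0.2,0,0,-2,0,0,0,0.2,0,0,-2,0,0,0],
)

```text
time: 30.6
ee_pos: [0.5841, -0.3007, 0.1809]
orientation: [0.168, 0.986, -0.001, 0.002]
force: [0.8, 0.4, -1.9]
gripper_width: 0.0352
grasp_force: 35.4
```

Run:
```python
from h import *
s=arm.read_state(); print(s["ee_pos"],s["wrist_torque"],units((*T["green"],s["ee_pos"][2])))
```

```text
[ 0.58413417 -0.30074966  0.18087349] [-0.05938576 -0.05062438 -0.01681508] [ 0.97  5.07 -0.01]
```

Emit:
jog_arm(
  plan=[0.2,0.05,0.25,0,0,0,0,0.2,0.15,0.8,0,0,0,0,0.2,0.3,1.6,0,0,0,0,0.2,0.45,2.5,0,0,0,0,0.2,0.6,3.4,0,0,0,0,0.2,0.8,4.2,0,0,0,0,0.2,0.92,4.8,0,0,0,0,0.2,0.97,5.07,0,0,0,0,0.2,0.97,5.07,0,0,0,0,0.2,0.97,5.07,0,0,0,0],
)

```text
time: 31.6
ee_pos: [0.6062, -0.1475, 0.1784]
orientation: [0.168, 0.986, -0.0, -0.0]
force: [-0.2, -0.4, -2.3]
gripper_width: 0.0355
grasp_force: 35.4
```

Run:
```python
from h import *
print(units((*T["green"],.1195)))
```

```text
[-0.03  0.01  1.96]
```

Emit:
jog_arm(
  plan=[0.2,-0.03,0,0.6,0,0,0,0.2,-0.03,0,1.2,0,0,0,0.2,-0.03,0,1.6,0,0,0,0.2,-0.03,0,1.85,0,0,0,0.2,-0.03,0,1.93,0,0,0,0.2,-0.03,0,1.96,0,0,0,0.2,-0.03,0,1.96,0,0,0,0.45,-0.03,0,1.94,0,0,0,0.7,-0.03,0,1.94,0,0,0,1,-0.03,0,1.94,0,0,0],
)

```text
time: 32.6
ee_pos: [0.6073, -0.1474, 0.1208]
orientation: [0.168, 0.986, -0.0, 0.0]
force: [-0.1, 1.1, 0.3]
gripper_width: 0.0662
grasp_force: 0.0
```

Emit:
jog_arm(
  plan=[1,0,0,0,0,0,0,1,0,0,0,0,0,0,1,0,0,0,0,0,0,1,0,0,-0.5,0,0,0,1,0,0,-1.3,0,0,0,1,0,0,-2.5,0,0,0,1,0,0,-3.6,0,0,0,1,0,0,-4.8,0,0,0,1,0,0,-5.5,0,0,0,1,0,0,-5.5,0,0,0],
)

```text
time: 33.6
ee_pos: [0.6083, -0.1477, 0.2888]
orientation: [0.168, 0.986, -0.0, 0.003]
force: [0.3, 0.0, 0.4]
gripper_width: 0.0855
grasp_force: 0.0
```

Emit:
jog_arm(
  plan=[1,0.8,0,0,0,0,0,1,2,0,0,0,0,0,1,3.2,0,0,0,0,0,1,4,0,0,0,0,0,1,4,0,0,0,0,0,1,4,0,0,0,0,0],
)

```text
time: 34.2
ee_pos: [0.4939, -0.1076, 0.2852]
orientation: [0.168, 0.986, -0.0, -0.0]
force: [2.0, -0.6, -0.7]
gripper_width: 0.0855
grasp_force: 0.0
```

Run:
```python
from h import *
d=vision.snapshot("scene"); s=arm.read_state(); print(s["ee_pos"])
w,E=wrist(); cv2.imwrite("pics/f.png",np.hstack([d["image"][:,:400],w["image"][:,:400]]))
```

```text
[ 0.49444391 -0.1077839   0.28514625]
```

View pics/f.png

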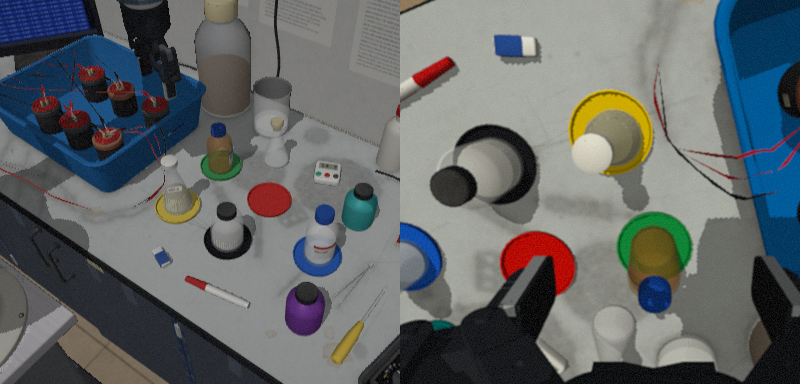

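All four vessels stand on their own trays, red is empty and the bystander is untouched. I'll do a quick numeric check of the cap positions, then hand in.

Run:
```python
from h import *
w,E=wrist()
ok=True
for n,uv,z,t in(("flask",(192,154),.145,"yellow"),("jar",(54,186),.104,"black"),("amber",(255,294),.124,"green")):
    p=plane(w,uv,z,E)[0]; e=np.linalg.norm(p-T[t]); ok&=e<.009; print(n,p,round(e,4))
d=vision.snapshot("scene"); c=plane(d,(324.5,212),.144)[0]; e=np.linalg.norm(c-T["blue"]); print("clear",c,e)
if ok and e<.012: print(arm.close_job())
```

```text
flask [ 0.45367212 -0.14385552] 0.0034
jar [ 0.44363429 -0.28723893] 0.0057
amber [ 0.60348611 -0.14348391] 0.0053
clear [ 0.50777212 -0.46559048] 0.004517142654893908
the job is handed in; nothing more can be done
None
```

I handed the job in at about 34 s: all four vessels stand upright on their own trays (cap positions within about 6 mm of tray centre), red is empty and the small flask looks untouched, though I got no verdict back from the judging.

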